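# Close the glue pot at the leather bench

## Robot

A 6-joint arm with a two-finger parallel gripper is mounted at the origin on the work surface. World frame = base frame: x ahead of the robot, y to its left, z up, the work surface at z = 0. Lengths are in m, angles in degrees, forces in N, time in s.
With the tool pointing down it reaches from about 0.325 to 0.85 m from the base axis. Payload 15.5 kg.
Tool frame: the origin (TCP) lies midway between the tips of the shut fingers; the grasp point (between the pads) lies 19 mm behind it; z points along the fingers, y is the line along which they close (so a half turn about z gives the same grasp; the last joint's range is limited). The gripper opens to 91 mm and grips with 3 to 60 N. Pads are 32 mm wide; open, the fingers measure 118 mm over their backs; the gripper's body (76 mm by 178 mm) begins 60 mm behind the grasp point.
Start: joints at [-72.794, 28.281, 77.091, -0, 74.628, -5.472], TCP at [0.241, -0.577, 0.214] pointing down, gripper open.
Joint ranges: [-166.48, 166.48], [-47.26, 123.95], [12.59, 153.08], [-70.14, 250.14], [6.76, 159.57], [-176.63, 176.63]. Speed limits (degrees/s): [108.29, 108.29, 147.25, 172.46, 172.46, 172.46].

## Interface

Orientations are given as a 3x3 rotation matrix whose columns are the frame's x, y, z axes.
In Python, from bench import ctrl gives the robot as it stands. The module is installed in compiled form; this text tells all that it offers. Calls block until the motion is done:
- ctrl.goto(position, orientation): joint-space move of the TCP to a pose.
- ctrl.move_l(position, vel=0.15, ori=None, contact_N=None): straight line of the TCP; ori=None keeps the orientation; vel is the mean speed in m/s. With contact_N (N) it stops when the force on the tool has changed by that much, and returns True; else False.
- ctrl.movej(angles): joint-space move.
- ctrl.command_gripper(opening): opening from 0.0 (shut) to 1.0 (fully open); the grip force is fixed at half the most; returns when the fingers have stopped.
- ctrl.sleep(seconds).
- ctrl.ik(position, orientation): joint angles nearest the present ones, or None.
- ctrl.read_camera(name): name is "scene" or "top" or "wrist"; returns the picture (480x640x3 uint8, blue, green, red); there is no depth.
- ctrl.camera_params(name): a dict with "fx", "fy", "cx", "cy" (pixels), "pose" (4x4, takes a point from camera to world coordinates); the wrist camera has in their place "T_tool_cam" (4x4, takes a point from camera to tool coordinates, whose origin is the TCP and whose axes are the flange's). Camera axes: x right, y up, looking along -z (the intrinsics and any distortion apply to the point x, -y, -z); pixel columns grow to the right and rows downward; lengths in m; the calibration is good to about 2 mm. A picture is of the moment at which its call begins: read the wrist's pose just before it. camera_params takes no time and is no camera call.
A pose or a line that the arm cannot do raises ctrl.MotionError and nothing moves.
- ctrl.sign_off(): hands the job in; it is judged then, once.
Readings, each from a call of its own:
- ctrl.current_t(): time.
- ctrl.current_q(): joint angles.
- ctrl.current_dq(): joint speeds.
- ctrl.current_effort(): joint torques, N m.
- ctrl.current_tool_pos(): TCP position.
- ctrl.current_eef_rot(): TCP orientation.
- ctrl.current_contact_force(): force on the tool from outside, world axes, zero at the start.
- ctrl.current_wrist_torque(): the same for the moment, N m.
- ctrl.current_grip_width(): opening from 0.0 (shut) to 1.0 (fully open).
- ctrl.current_grasp_force(): force on a finger pad.
Only numpy, scipy, OpenCV 4.12 (cv2) and the standard library are available. Lean on these libraries where they do the work, as an engineer would, in place of code of your own. Each camera call takes 0.05 s, during which the arm holds its last target. There are 200 camera calls.

## Task

Put the larger cap on the open glue pot in the wooden holder: set it on the neck, turn it gently backwards (counter-clockwise) until it drops into the thread, then screw it down clockwise until it is fully home, and let go. The thread is soft plastic, so feel your way: never press, pull or twist the cap hard against the pot. Leave the other things on the bench where they are.

Things in the scene. Friction and masses are not known exactly. Their poses are not given: they have to be found in the camera images.
- cap: The glue pot's cap: black plastic, the larger of two, lying open side down on the bench. Skirt 65 mm across, 29 mm tall, with a grip bar on top, 53 mm tall in all; about 120 g. Inside the lower edge of the skirt (58 mm inside) three lugs 120 deg apart, 8 mm wide, 3.5 mm tall, reach in to 46 mm diameter; one points along the cap's +x. Origin: centre of the open underside, z up.
- cap_bar (a point): Middle of the straight grip bar on the cap, 41 mm above the cap's origin. The bar is 50 mm long (along the cap's x), 12 mm thick (along its y) and 24 mm tall, from 29 to 53 mm above the cap's origin.
- holder: Square pale wooden holder screwed to the bench, 126 x 126 x 45 mm, with the white glue pot (82 mm across, neck up, no cap) clamped in its centre; the pot can neither turn nor lift. Origin: centre of the holder's underside. Its yaw does not tell how the pot's thread is turned: the pot stands at any angle in it, so the thread's start must be felt.
- plug_top (a point): Top of the round plug in the middle of the pot's neck, on its upright axis, 113 mm above the bench. The plug is 42 mm across with a 5 mm chamfer on top; it centres the cap's lugs with 2 mm play all round.
- neck_top (a point): On the neck's axis, 105 mm above the bench: level of the thread's flat tops. Thread 54 mm across; three equal starts, each counter-clockwise in turn: flat top (74 deg), open slot (36 deg), raised stop (10 deg, 3 mm above the flat top). A cap set on the plug rests with its lugs on the flat tops (origin at this level), or, now and then, on the stops or straight in the slots.
- neck_slot (a point): On the neck's axis, 95 mm above the bench: the cap's origin with the lugs dropped into the slots. On the flat tops a cap turned clockwise (from above) soon jams on the raised stops; turned counter-clockwise, by at most about 110 deg, its lugs meet the next stops over the slots and it drops 10 mm by its weight or a light push (rock it if it hangs tilted on one lug).
- neck_home (a point): On the neck's axis, 89 mm above the bench: where the cap's origin lies when fully home. From the slots it screws clockwise 75 to 95 deg, at first level for up to 15 deg, then sinking 6 mm along a helix (1.1 mm per 10 deg), until its lugs hit solid ends. The thread does not unwind by itself.
- small_cap: Bystander: a smaller black cap of the same form (44 mm across, 40 mm tall with its bar), which belongs to another pot. Lies open side down. Origin: centre of its underside.
- dye_bottle: Bystander: amber bottle standing, 42 mm across, 95 mm tall. Origin: centre of its underside.
- mallet: Bystander: hammer lying, 240 mm long. Origin near its middle, x along the handle.
- awl: Bystander: awl lying, 160 mm long, wooden handle. Origin near its middle, x along it.
- bowl: Bystander: blue bowl, 110 mm across, 40 mm tall. Origin: centre of its underside.
- edge_brush: Bystander: brush lying, 170 mm long. Origin near its middle, x along it.
- thread_pot: Bystander: glass jar with a steel lid, 52 mm across, 60 mm tall. Origin: centre of its underside.
Not all that is in view belongs to the job. Leave any blue or purple look-alike of the cap alone.

How it is judged:
By the outcome, as a careful person would: the job done as asked, in the order asked, and still so for the second after the job is handed in, with the robot touching nothing.
It also fails if it takes over 70 s, if anything falls off the work surface, if the arm or the gripper's body presses on something with over 40 N, if the wrist force passes 120 N, or if a joint passes its speed limit or range.

## Working session

There is one attempt and no reset: what is moved stays moved. The work goes in short steps, each a Python script; the robot and the scene stay as the last script left them, time stands still between calls to the robot, and variables do not carry over. Pictures are saved under pics/ and viewed, at most 10 in all, crops included, and the job is handed in when it is done.

```bash
mkdir -p pics; python3 - <<'E'
from bench import ctrl
import cv2,numpy as np
for n in("top","scene"):
    cv2.imwrite(f"pics/{n}0.png",ctrl.read_camera(n)); p=ctrl.camera_params(n); print(n,{k:(np.round(v,4).tolist() if not isinstance(v,str) else v) for k,v in p.items()})
print(ctrl.camera_params("wrist"), ctrl.current_t(),ctrl.current_grip_width(),ctrl.current_eef_rot())
E
```

```text
top {'fx': 492.8575, 'fy': 492.8575, 'cx': 319.0722, 'cy': 241.3714, 'pose': [[0.0006, 0.9994, -0.0355, 0.5007], [-0.9995, 0.0018, 0.0327, -0.0011], [0.0327, 0.0355, 0.9988, 1.121], [0.0, 0.0, 0.0, 1.0]]}
scene {'fx': 574.9868, 'fy': 574.9868, 'cx': 317.1163, 'cy': 239.6594, 'pose': [[0.3039, -0.759, 0.5758, 1.1771], [0.9527, 0.2417, -0.1842, -0.221], [0.0007, 0.6045, 0.7966, 0.9436], [0.0, 0.0, 0.0, 1.0]]}
{'fx': 342.8127622577836, 'fy': 342.8127622577836, 'cx': 315.81023930646734, 'cy': 239.23995580957413, 'T_tool_cam': array([[ 5.11586809e-04,  9.61255937e-01,  2.75656965e-01,
         7.80171058e-02],
       [ 9.99999869e-01, -4.87636858e-04, -1.55421129e-04,
        -1.79927169e-03],
       [-1.49789869e-05,  2.75657008e-01, -9.61256060e-01,
        -1.70576931e-01],
       [ 0.00000000e+00,  0.00000000e+00,  0.00000000e+00,
         1.00000000e+00]])} 0.1 1.0041640363312938 [[ 9.22699842e-01  3.85518994e-01 -3.26681291e-04]
 [ 3.85519118e-01 -9.22699247e-01  1.05329034e-03]
 [ 1.04634851e-04 -1.09781271e-03 -9.99999392e-01]]
```

View pics/top0.png

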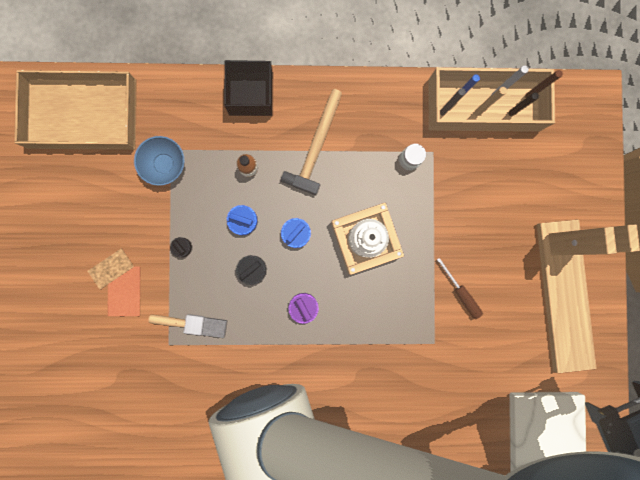

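View pics/scene0.png

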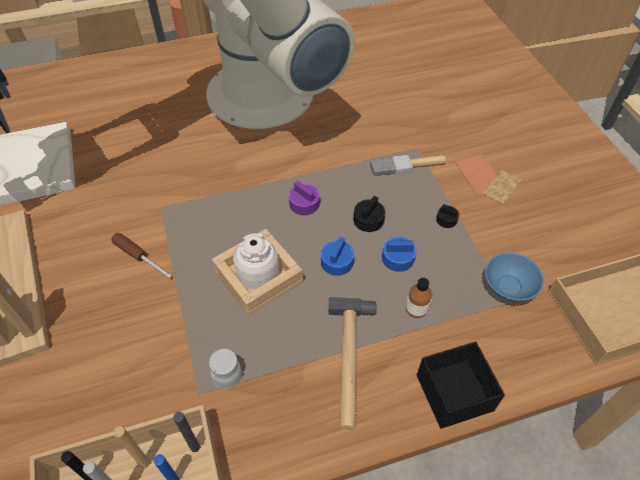

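The larger caps in view of the top camera: black (251,270), blue (241,220), blue (295,233), purple (303,308). The only other cap is the small black one at (180,247). The target is the black one at (251,270), since it is both black and clearly bigger than the other black cap. The pot neck is at top (372,237), scene (254,242). Next I measure these and take an enlarged crop.

```bash
cat > h.py <<'E'
import numpy as np, cv2
from bench import ctrl
def pose(n):
    p=ctrl.camera_params(n)
    if n!="wrist": return p,np.array(p["pose"])
    T=np.eye(4);T[:3,:3]=ctrl.current_eef_rot();T[:3,3]=ctrl.current_tool_pos()
    return p,T@np.array(p["T_tool_cam"])
def onplane(pT,u,v,z):
    p,T=pT
    d=T[:3,:3]@np.array([(u-p["cx"])/p["fx"],-(v-p["cy"])/p["fy"],-1.])
    o=T[:3,3]; return o+d*(z-o[2])/d[2]
def proj(pT,X):
    p,T=pT; c=T[:3,:3].T@(np.array(X)-T[:3,3])
    return np.array([p["cx"]+p["fx"]*c[0]/-c[2],p["cy"]-p["fy"]*c[1]/-c[2]])
def down(a):  # tool down, finger-closing (y) axis at angle a deg
    a=np.radians(a); y=np.array([np.cos(a),np.sin(a),0]); z=np.array([0,0,-1.])
    return np.column_stack([np.cross(y,z),y,z])
E
python3 - <<'E'
from h import *
t=pose("top");s=pose("scene")
for n,pt,ps,z in(("cap",(251,270),(369,213),.029),("plug",(372,237),(254,241),.113)):
    print(n,onplane(t,*pt,z),onplane(s,*ps,z))
im=cv2.imread("pics/top0.png"); sc=cv2.imread("pics/scene0.png")
a=cv2.resize(im[235:305,155:275],None,fx=5,fy=5,interpolation=3)
b=cv2.resize(im[200:275,320:415],None,fx=3,fy=3,interpolation=3)
c=np.zeros((600,600,3),np.uint8);c[:350]=a;c[360:585,:285]=b;b=cv2.resize(sc[190:240,340:400],None,fx=4.5,fy=4.5);c[360:585,300:570]=b
cv2.imwrite("pics/crop1.png",c)
E
```

```text
cap [0.47616875 0.11318848 0.029     ] [0.48260221 0.11391138 0.029     ]
plug [ 0.54575707 -0.14297279  0.113     ] [ 0.54496834 -0.13868605  0.113     ]
```

View pics/crop1.png

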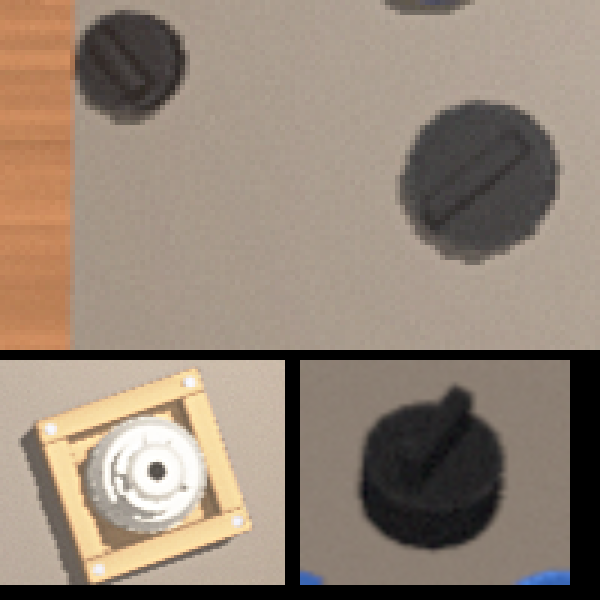

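The crop confirms it: the black cap at right is the larger one, roughly 31 px across against 22 px for the small cap. Its bar lies at about -51° in the world frame. Now close views with the wrist camera.

```bash
python3 - <<'E'
from h import *
def look(xy,z,a,n):
    ctrl.goto([*xy,z],down(a)); T=pose("wrist"); im=ctrl.read_camera("wrist"); cv2.imwrite(f"pics/{n}.png",im)
    np.savez(f"{n}.npz",T=T[1]); print(n,ctrl.current_t(),np.round(ctrl.current_q(),1),np.round(ctrl.current_tool_pos(),4)); return im
a=look((.545,-.141),.22,0,"w_pot"); b=look((.479,.1135),.15,39,"w_cap")
cv2.imwrite("pics/w2.png",np.vstack([cv2.resize(a[60:360,120:520],(800,600))[:,:][::2,::2],cv2.resize(b[60:360,120:520],(400,300))]) if 0 else np.hstack([a[:, 120:520],b[:,120:520]]))
E
```

```text
w_pot 2.075 [-20.7  22.9  85.5  -0.   71.5 -20.6] [ 0.5449 -0.1419  0.22  ]
w_cap 3.1833 [  6.3  22.4 100.   -0.   57.6 -32.6] [0.4801 0.1125 0.1504]
```

View pics/w2.png

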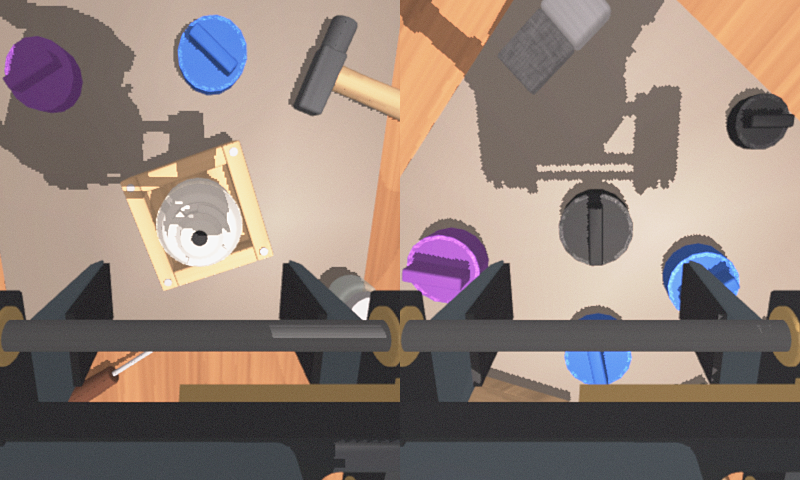

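Left: the plug's dark hole is at full-image (320,238). Right: the cap is centred near (315,228), with its bar almost exactly along tool x. Next I refine both and enlarge.

```bash
python3 - <<'E'
from h import *
P=ctrl.camera_params("wrist")
a=cv2.imread("pics/w_pot.png");b=cv2.imread("pics/w_cap.png")
Ta=(P,np.load("w_pot.npz")["T"]);Tb=(P,np.load("w_cap.npz")["T"])
g=a[228:250,308:334].max(2); m=cv2.moments((g<70).astype(np.uint8),True); u=308+m["m10"]/m["m00"];v=228+m["m01"]/m["m00"]
pl=onplane(Ta,u,v,.113);print("hole",u,v,m["m00"],pl)
# overlay models
A=cv2.resize(a[160:310,220:420],(600,450),interpolation=2)[:,:,:]
B=cv2.resize(b[170:290,235:395],(600,450),interpolation=2)
def circ(I,T,o,s,c,r,z,col):
    q=np.array([(proj(T,(c[0]+r*np.cos(t),c[1]+r*np.sin(t),z))-o)*s for t in np.linspace(0,6.283,60)])
    cv2.polylines(I,[q.astype(int)],True,col,1)
circ(A,Ta,(220,160),3,pl,.016,.113,(0,0,255));circ(A,Ta,(220,160),3,pl,.021,.108,(0,255,255));circ(A,Ta,(220,160),3,pl,.027,.105,(0,255,0))
c0=onplane(Tb,315.5,228.5,.029);print("cap0",c0)
circ(B,Tb,(235,170),3.75,c0,.0325,.029,(0,255,0));circ(B,Tb,(235,170),3.75,c0,.0325,.0,(0,0,255))
ang=np.radians(39-90);d=np.array([np.cos(ang),np.sin(ang)]);n=np.array([-d[1],d[0]])
q=np.array([(proj(Tb,(*(c0[:2]+d*i*.025+n*j*.006),.053))-(235,170))*3.75 for i,j in((1,1),(1,-1),(-1,-1),(-1,1))])
cv2.polylines(B,[q.astype(int)],True,(0,255,255),1)
B=cv2.convertScaleAbs(B,alpha=1.3,beta=20)
cv2.imwrite("pics/w3.png",cv2.resize(np.hstack([A,B]),None,fx=.666,fy=.666,interpolation=cv2.INTER_AREA) if 0 else np.hstack([A[:,100:500],B[:,100:500]]))
E
```

```text
hole 319.76666666666665 235.26666666666668 60.0 [ 0.54762771 -0.13836009  0.113     ]
cap0 [0.47664215 0.11745309 0.029     ]
```

View pics/w3.png

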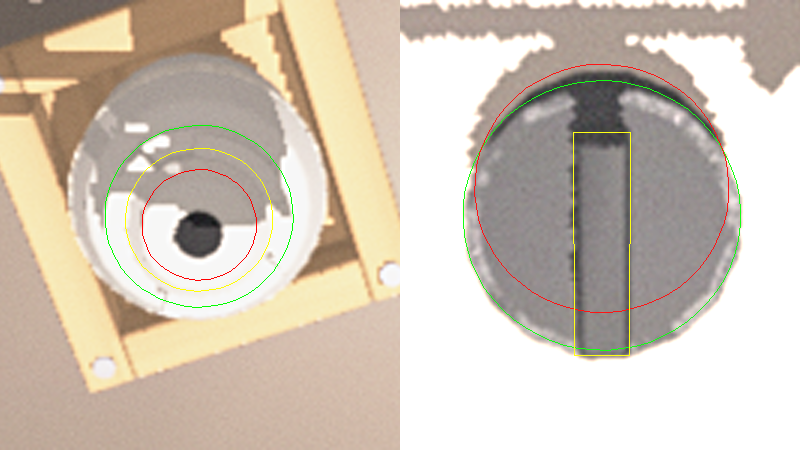

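The overlays fit, with small corrections: hole at v≈238.3 and the cap about 1.5 px lower. That gives the cap at (0.4777, 0.116) and the plug at (0.5468, -0.141). Both agree with the top and scene cameras to a few mm. Grasping now.

```bash
cat >> h.py <<'E'
def st(n=""):
    print(n,"t%.2f"%ctrl.current_t(),"p",np.round(np.array(ctrl.current_tool_pos())*1e3,1),"F",np.round(ctrl.current_contact_force(),1),"M",np.round(ctrl.current_wrist_torque(),2),"w%.3f g%.1f q6 %.0f"%(ctrl.current_grip_width(),ctrl.current_grasp_force(),ctrl.current_q()[5]))
E
python3 - <<'E'
from h import *
P=ctrl.camera_params("wrist");print(onplane((P,np.load("w_pot.npz")["T"]),319.3,238.3,.113))
ctrl.command_gripper(.5); ctrl.goto([.4777,.116,.09],down(39)); st("above")
r=ctrl.move_l([.4777,.116,.0315],vel=.06,contact_N=4); st(r)
if not r:
    ctrl.command_gripper(0.0); st("closed"); 
    ctrl.move_l([.4777,.116,.05],vel=.05); ctrl.sleep(.2); st("lift")
E
```

```text
[ 0.54724088 -0.1410063   0.113     ]
above t4.36 p [477.  115.9  89.9] F [-0.6  0.3  0.9] M [ 0.06 -0.16  0.02] w0.502 g0.0 q6 -32
False t5.48 p [477.9 116.   31.8] F [ 0.3 -0.2  0.3] M [ 0.03 -0.1   0.02] w0.500 g0.0 q6 -32
closed t6.09 p [477.7 116.   31.5] F [-0.1  0.5  2. ] M [ 0.03 -0.08  0.05] w0.129 g30.0 q6 -32
lift t6.81 p [477.5 116.   49.8] F [ 0.3  0.1 -0.7] M [ 0.02 -0.14 -0.02] w0.130 g30.0 q6 -32
```

```bash
python3 - <<'E'
from h import *
c=[.5468,-.141]
ctrl.move_l([.4777,.116,.15],vel=.25); ctrl.goto([*c,.20],down(-40)); ctrl.move_l([*c,.152],vel=.08); ctrl.sleep(.3); st("above")
T=pose("scene")
r=ctrl.move_l([*c,.130],vel=.015,contact_N=2.5); st(r); ctrl.sleep(.2); st()
im=ctrl.read_camera("scene");u,v=proj(T,(*c,.13)).astype(int)
cv2.imwrite("pics/s1.png",cv2.resize(im[v-60:v+60,u-80:u+80],(640,480),interpolation=2))
E
```

```text
above t9.46 p [ 546.9 -141.1  152.3] F [-0.5  0.4 -1.2] M [-0.03 -0.08  0.02] w0.131 g30.0 q6 19
False t11.07 p [ 546.8 -141.   130.1] F [ 0.   0.3 -1.5] M [-0.05 -0.05 -0.04] w0.128 g30.0 q6 19
 t11.28 p [ 546.8 -141.   130. ] F [-0.2  0.5 -2.3] M [-0.01  0.   -0.02] w0.131 g30.0 q6 19
```

View pics/s1.png

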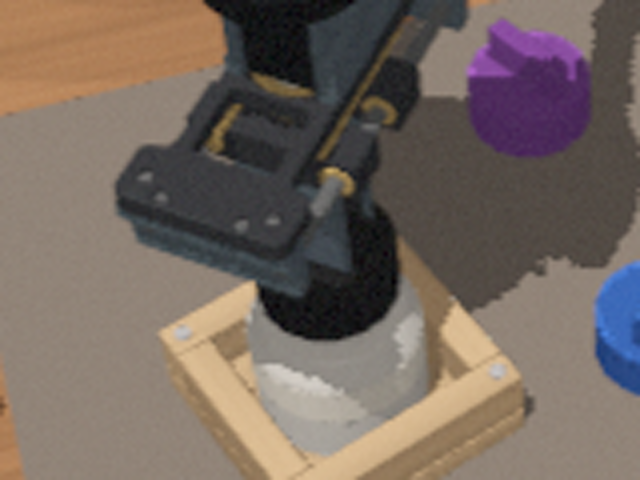

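The cap went 5 mm below the flat-top level without contact, and the picture shows it level over the neck. It seems to have gone straight into the slots. I'll go on down by feel, then turn gently counter-clockwise to check.

```bash
cat >> h.py <<'E'
def turn(c,z,a0,a1,step=3,mmax=.12,fmax=4,pitch=0.,vel=.01,ref=None,verbose=True):
    """turn about tool axis in small steps; stop on torque/force change. pitch m/deg (sink>0 when turning cw)"""
    F0,M0=ref if ref is not None else avg()
    a=a0; s=np.sign(a1-a0); k=0
    while s*(a1-a)>1e-6:
        a+=s*min(step,abs(a1-a)); z=z-pitch*step
        ctrl.move_l([*c,z],ori=down(a),vel=vel) if 0 else ctrl.goto([*c,z],down(a))
        F,M=avg(3); dF,dM=F-F0,M-M0; k+=1
        if verbose: print("a%.0f z%.1f"%(a,z*1e3),"dF",np.round(dF,1),"dM",np.round(dM,2),"t%.1f"%ctrl.current_t())
        if abs(dM[2])>mmax or np.linalg.norm(dF)>fmax: print("STOP");break
    return a,z
def avg(n=5):
    f=[];m=[]
    for i in range(n): f.append(ctrl.current_contact_force());m.append(ctrl.current_wrist_torque());ctrl.sleep(.02)
    return np.mean(f,0),np.mean(m,0)
E
python3 - <<'E'
from h import *
c=[.5468,-.141]
ref=avg(8); np.savez("ref.npz",F=ref[0],M=ref[1]); print(ref)
r=ctrl.move_l([*c,.123],vel=.01,contact_N=3); st(r); ctrl.sleep(.2); F,M=avg(); print(F-ref[0],M-ref[1]); z=ctrl.current_tool_pos()[2]
if r: z+=.0004
print(turn(c,z,-40,-16,ref=ref))
E
```

```text
(array([ 0.37962029, -0.04664795, -1.55748965]), array([-0.0212909 , -0.02651304,  0.00519218]))
True t11.90 p [ 546.8 -141.   126.7] F [-1.2 -0.6  7.1] M [ 0.    0.08 -0.03] w0.130 g30.0 q6 19
[-1.37359487  0.23865106  9.04461933] [ 0.03939777  0.14319402 -0.01235471]
a-37 z127.1 dF [-0.1  0.5  0.3] dM [ 0.01 -0.01  0.02] t12.5
a-34 z127.1 dF [ 1.4  0.6 -1.1] dM [ 0.22 -0.38 -0.14] t12.8
STOP
(np.int64(-34), np.float64(0.12713640877629118))
```

It is in the slots: TCP z 126.7 means the origin is at 95.2, and turning counter-clockwise meets the stop after about 5°. Now I screw clockwise with z and lateral compliance.

```bash
cat > screw.py <<'E'
from h import *
import sys
def screw(a,a1,z,c,step=2,mstop=.3,kz=3e-5,kl=3e-5,fmax=9):
    r=np.load("ref.npz");F0,M0=r["F"],r["M"]; c=np.array(c,float); i=0
    while a>a1+1e-6:
        a-=step; ctrl.goto([*c,z],down(a)); F,M=avg(3); d=F-F0; m=M-M0
        for _ in range(3):   # relax
            if np.linalg.norm(d)<2: break
            z+=np.clip(kz*(d[2]),-4e-4,4e-4); c+=np.clip(kl*d[:2],-4e-4,4e-4)
            ctrl.goto([*c,z],down(a)); F,M=avg(3); d=F-F0; m=M-M0
        print("a%.0f z%.2f c%.2f %.2f"%(a,z*1e3,*(c*1e3)),"dF",np.round(d,1),"dM",np.round(m,2),"t%.1f"%ctrl.current_t(),flush=True)
        if abs(m[2])>mstop or np.linalg.norm(d)>fmax: print("STOP"); break
    return a,z,c
E
python3 - <<'E'
from screw import *
a,z,c=screw(-34,-60,.1271,[.5468,-.141]); st()
E
```

```text
a-36 z127.10 c546.80 -141.00 dF [-0.3  0.   0.2] dM [ 0.03 -0.05 -0.05] t13.1
a-38 z127.10 c546.80 -141.00 dF [-0.7  0.1  0.6] dM [ 0.   -0.04 -0.02] t13.4
a-40 z127.10 c546.80 -141.00 dF [0.  0.2 0.2] dM [ 0.05 -0.02 -0.03] t13.7
a-42 z127.10 c546.80 -141.00 dF [-0.7  0.   0.2] dM [ 0.01 -0.    0.01] t14.0
a-44 z127.10 c546.80 -141.00 dF [-0.8 -0.3  0.4] dM [ 0.03  0.01 -0.  ] t14.3
a-46 z127.10 c546.80 -141.00 dF [-0.1  0.   0.2] dM [ 0.01 -0.03 -0.02] t14.6
a-48 z127.10 c546.80 -141.00 dF [-0.5  0.2 -0.4] dM [-0.05 -0.04 -0.01] t14.9
a-50 z127.10 c546.80 -141.00 dF [-0.  -0.3  0.5] dM [-0.07 -0.07 -0.01] t15.2
a-52 z127.10 c546.80 -141.00 dF [ 0.1 -0.5 -0.6] dM [-0.1  -0.12  0.03] t15.5
a-54 z127.10 c546.80 -141.00 dF [-0.3 -0.1 -0.3] dM [-0.08 -0.14 -0.05] t15.8
a-56 z127.10 c546.80 -141.00 dF [-0.2 -0.2  0.3] dM [-0.1  -0.12 -0.03] t16.1
a-58 z127.10 c546.80 -141.00 dF [-0.  -0.4 -0.1] dM [-0.13 -0.13 -0.02] t16.4
a-60 z127.10 c546.80 -141.00 dF [ 0.1 -0.7  0.3] dM [-0.2  -0.13  0.  ] t16.7
 t16.68 p [ 546.8 -141.1  127.1] F [ 0.3 -1.  -2.1] M [-0.11 -0.15 -0.04] w0.127 g30.0 q6 39
```

```bash
python3 - <<'E'
from screw import *
a,z,c=screw(-60,-104,.1271,[.5468,-.141]); st()
E
```

```text
a-62 z127.10 c546.80 -141.00 dF [-0.1 -0.9  0.2] dM [-0.16 -0.16 -0.02] t17.0
a-64 z127.10 c546.80 -141.00 dF [ 0.5 -1.5 -0.1] dM [-0.18 -0.17 -0.01] t17.3
a-66 z127.10 c546.80 -141.00 dF [ 0.4 -1.4  0.6] dM [-0.17 -0.22 -0.  ] t17.6
a-68 z127.10 c546.80 -141.00 dF [ 1.1 -0.5 -0.3] dM [-0.14 -0.3  -0.03] t17.9
a-70 z127.10 c546.80 -141.00 dF [ 1.8 -0.2 -0.1] dM [-0.19 -0.45  0.  ] t18.2
a-72 z127.14 c547.05 -141.07 dF [ 1.3 -0.5  0.3] dM [-0.16 -0.42  0.01] t19.4
a-74 z127.14 c547.05 -141.07 dF [ 1.7 -0.9  0.2] dM [-0.17 -0.47  0.01] t19.7
a-76 z127.10 c547.16 -141.13 dF [ 1.  -0.2 -0.1] dM [ 0.01 -0.39  0.03] t20.6
a-78 z126.87 c547.27 -141.17 dF [ 0.3  0.  -1.2] dM [ 0.1  -0.12 -0.02] t21.8
a-80 z126.68 c547.33 -141.16 dF [ 0.2  0.3 -1.7] dM [ 0.13 -0.02  0.02] t22.7
a-82 z126.47 c547.37 -141.15 dF [ 0.6 -0.1 -1.7] dM [ 0.12 -0.19  0.03] t23.6
a-84 z126.27 c547.43 -141.18 dF [ 0.4  0.3 -1.4] dM [ 0.09 -0.18  0.01] t24.5
a-86 z126.10 c547.48 -141.19 dF [ 0.3 -0.2 -1.5] dM [ 0.08 -0.16  0.05] t25.4
a-88 z125.82 c547.58 -141.20 dF [ 0.1 -0.9 -1.1] dM [ 0.03 -0.08  0.02] t26.6
a-90 z125.59 c547.63 -141.20 dF [ 0.4  0.3 -1.9] dM [ 0.02 -0.13  0.01] t27.5
a-92 z125.39 c547.68 -141.20 dF [ 0.8 -0.3 -1.7] dM [ 0.03 -0.16  0.01] t28.4
a-94 z125.22 c547.73 -141.23 dF [ 0.2  0.3 -1.3] dM [ 0.07 -0.11  0.03] t29.3
a-96 z124.97 c547.79 -141.26 dF [ 0.4  0.1 -1.6] dM [ 0.07 -0.11 -0.02] t30.5
a-98 z124.81 c547.83 -141.26 dF [ 0.5 -0.  -1.2] dM [ 0.04 -0.15 -0.01] t31.4
a-100 z124.48 c547.93 -141.26 dF [ 0.2  0.4 -1.2] dM [ 0.06 -0.13 -0.01] t32.6
a-102 z124.32 c547.94 -141.29 dF [ 0.5 -0.1 -1.7] dM [ 0.03 -0.12 -0.  ] t33.5
a-104 z124.15 c548.00 -141.32 dF [ 0.3 -0.2 -1.4] dM [ 0.05 -0.11  0.05] t34.4
 t34.38 p [ 548.  -141.3  124.2] F [ 0.9 -0.5 -4. ] M [ 0.08 -0.21 -0.01] w0.127 g30.0 q6 83
```

Thread engaged: it sinks 0.11 mm/deg with forces under 2 N. I continue with feed-forward until the solid end.

```bash
sed -i 's/a-=step; ctrl.goto/a-=step; z-=ff*step; ctrl.goto/; s/fmax=9)/fmax=9,ff=0.)/; s/c+=np.clip(kl\*d\[:2\],/c+=np.clip(kl*d[:2]*(np.abs(d[:2])>1),/' screw.py; python3 - <<'E'
from screw import *
a,z,c=screw(-104,-146,.1241,[.5477,-.1412],ff=1.1e-4,mstop=.2); st()
E
```

```text
a-106 z123.82 c547.70 -141.20 dF [ 0.  -0.8 -0.7] dM [ 0.01 -0.01 -0.02] t35.0
a-108 z123.60 c547.70 -141.20 dF [-0.1 -0.3 -1.1] dM [ 0.02  0.   -0.04] t35.3
a-110 z123.38 c547.70 -141.20 dF [ 0.3 -0.1 -1.2] dM [ 0.04 -0.08  0.  ] t35.6
a-112 z123.16 c547.70 -141.20 dF [ 0.3 -0.5 -1.3] dM [ 0.02 -0.07 -0.04] t35.9
a-114 z122.94 c547.70 -141.20 dF [-0.  -1.1 -1. ] dM [ 0.02 -0.08  0.02] t36.2
a-116 z122.72 c547.70 -141.20 dF [ 0.3 -1.  -1.2] dM [-0.07 -0.08  0.01] t36.5
a-118 z122.50 c547.70 -141.20 dF [ 0.6 -1.2 -0.9] dM [-0.13 -0.11 -0.  ] t36.8
a-120 z122.32 c547.98 -141.20 dF [ 3.2 -1.3  0.8] dM [-0.16 -0.74  0.09] t38.0
a-122 z122.37 c548.34 -141.41 dF [ 3.6 -2.8  1.7] dM [-0.47 -0.84  0.41] t39.2
STOP
 t39.18 p [ 548.3 -141.4  122.3] F [ 3.4 -2.6  0.7] M [-0.53 -0.9   0.42] w0.129 g30.0 q6 101
```

There is resistance at -120°, but TCP z is 122.4 and home should be 120.5, so the cap is riding high in the thread's play. I'll back off 3°, recentre, lower gently to find the floor, then turn again.

```bash
python3 - <<'E'
from screw import *
r=np.load("ref.npz");F0,M0=r["F"],r["M"]
c=[.5475,-.1412]; ctrl.goto([*c,.1225],down(-118)); F,M=avg(); print("backed",np.round(F-F0,1),np.round(M-M0,2))
h=ctrl.move_l([*c,.1195],vel=.008,contact_N=3); st(h); z=ctrl.current_tool_pos()[2]+(.0004 if h else 0)
ctrl.goto([*c,z],down(-118)); F,M=avg(); print("z",z,np.round(F-F0,1),np.round(M-M0,2))
a,z,c=screw(-118,-140,z,c,mstop=.2,ff=5e-5); st()
E
```

```text
backed [ 3.  -4.7  0.2] [-0.88 -0.74  0.01]
True t39.74 p [ 547.5 -141.5  121.7] F [ 0.7 -0.1 -0.4] M [-0.08 -0.19  0.05] w0.133 g30.0 q6 97
z 0.12208212248838553 [ 2.5 -3.5 -2.4] [-0.67 -0.56  0.  ]
a-120 z121.86 c547.85 -141.45 dF [ 4.  -1.6 -0.1] dM [-0.24 -0.83  0.09] t41.3
a-122 z121.77 c548.22 -141.63 dF [ 3.8 -1.2  1.2] dM [-0.28 -0.89  0.33] t42.5
STOP
 t42.48 p [ 548.2 -141.6  121.8] F [ 4.6 -1.8 -0.8] M [-0.26 -0.88  0.33] w0.128 g30.0 q6 101
```

The lateral force lies along the bar: the cap is held a little off-centre in the hand. The thread keeps it in place, so I release to let it settle centred, take a picture, and regrip.

```bash
python3 - <<'E'
from screw import *
ctrl.goto([.5475,-.1412,.1219],down(-119)); ctrl.command_gripper(.4); ctrl.sleep(.3); st("open")
ctrl.move_l([.5472,-.141,.1219],vel=.02); 
ctrl.move_l([.5472,-.141,.165],vel=.12);ctrl.goto([.5472,-.141,.22],down(-119)); ctrl.sleep(.2);T=pose("wrist");im=ctrl.read_camera("wrist");st()
F,M=avg(); np.savez("ref2.npz",F=F,M=M);np.savez("w5.npz",T=T[1]); cv2.imwrite("pics/w5full.png",im)
u,v=proj(T,(.5472,-.141,.12)).astype(int);print(u,v)
x0,y0=u-80,v-60; I=cv2.resize(im[y0:y0+120,x0:x0+160],(800,600),interpolation=2)
I=cv2.convertScaleAbs(I,alpha=1.3,beta=15)
for R,z,col in((.0325,.118,(0,255,0)),(.0325,.120,(0,0,255)),(.041,.0,())):
    if not col: continue
    q=np.array([(proj(T,(.5472+R*np.cos(t),-.141+R*np.sin(t),z))-(x0,y0))*5 for t in np.linspace(0,6.283,80)])
    cv2.polylines(I,[q.astype(int)],True,col,1)
cv2.imwrite("pics/w5.png",I)
E
```

```text
open t43.59 p [ 547.5 -141.2  121.9] F [-0.5  0.6 -0.5] M [ 0.17 -0.01 -0.02] w0.403 g0.0 q6 98
 t44.93 p [ 546.5 -140.8  218.7] F [-0.2 -0.4 -0.7] M [ 0.03  0.04 -0.03] w0.401 g0.0 q6 98
316 237
```

View pics/w5.png

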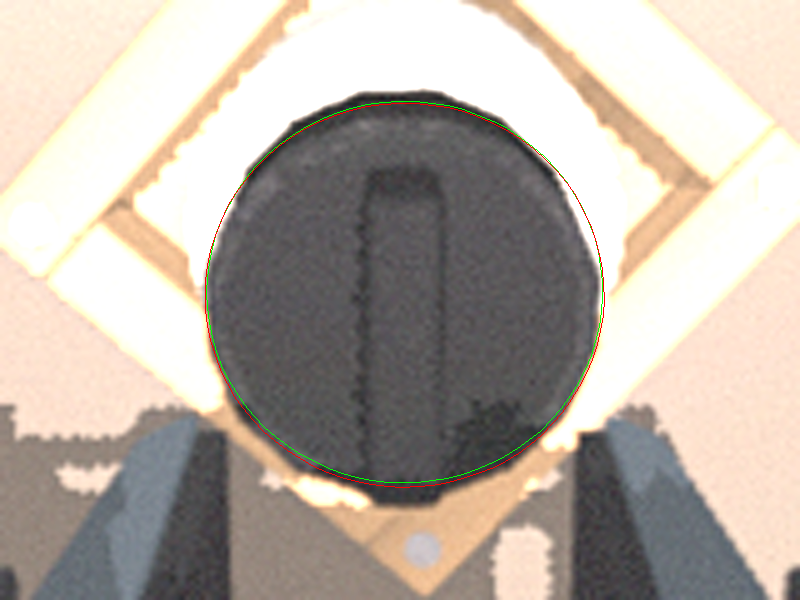

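The cap sits level and centred on the neck, with its bar in line with the fingers. Regripping, then turning clockwise by feel.

```bash
python3 - <<'E'
from screw import *
c=[.547,-.1408]
ctrl.move_l([*c,.135],vel=.12,ori=down(-119)); h=ctrl.move_l([*c,.1205],vel=.02,contact_N=2.5); st(h)
z=ctrl.current_tool_pos()[2]+(.001 if h else 0)
if h: ctrl.move_l([*c,z],vel=.02)
F,M=avg(8); np.savez("ref.npz",F=F,M=M)
ctrl.command_gripper(0.); F2,M2=avg(); st("grip"); print(z,np.round(F2-F,1),np.round(M2-M,2))
z+=np.clip(3e-5*(F2-F)[2],-5e-4,5e-4)
a,z,c=screw(-119,-140,z,c,mstop=.2,ff=5e-5); st()
E
```

```text
False t46.75 p [ 547.1 -140.8  120.6] F [0.8 0.2 0.3] M [ 0.04  0.08 -0.03] w0.401 g0.0 q6 99
grip t47.47 p [ 547.1 -140.9  120.6] F [ 1.6 -0.6 -0.4] M [ 0.01 -0.07  0.01] w0.128 g30.0 q6 99
0.12055499546689871 [ 0.3 -0.6  0.4] [-0.11 -0.1   0.  ]
a-121 z120.41 c547.21 -140.84 dF [ 3.2 -1.3  0.7] dM [-0.33 -0.6   0.18] t48.7
a-123 z120.46 c547.51 -141.07 dF [ 2.4 -2.1  1.4] dM [-0.5  -0.61  0.63] t49.9
STOP
 t49.87 p [ 547.4 -141.   120.5] F [ 3.7 -2.8  1.1] M [-0.36 -0.59  0.61] w0.133 g30.0 q6 102
```

Torque rises at once again at about -121° (87° from the stop, within the 75–95° range). That suggests the solid end. To check the height, I release and touch the skirt top gently with the fingertips; home would be 118 mm.

```bash
python3 - <<'E'
from screw import *
c=[.547,-.1408]; ctrl.goto([*c,.1205],down(-120)); ctrl.command_gripper(.4); ctrl.sleep(.2); st("open")
h=ctrl.move_l([*c,.1165],vel=.005,contact_N=2); st(h); ctrl.move_l([*c,.1205],vel=.03); st()
im=ctrl.read_camera("scene");T=pose("scene");u,v=proj(T,(.547,-.141,.12)).astype(int)
cv2.imwrite("pics/s6.png",cv2.resize(im[v-60:v+60,u-80:u+80],(800,600),interpolation=2))
E
```

```text
open t50.88 p [ 547.  -140.8  120.5] F [-0.1  0.2 -1.5] M [0.06 0.03 0.04] w0.402 g0.0 q6 100
True t51.35 p [ 547.1 -140.7  118.7] F [1.  1.3 4.6] M [ 0.22 -0.24  0.03] w0.402 g2.0 q6 100
 t51.60 p [ 546.9 -140.8  120.5] F [ 0.5 -0.2  0.2] M [ 0.09 -0.03 -0.01] w0.397 g0.0 q6 100
```

View pics/s6.png

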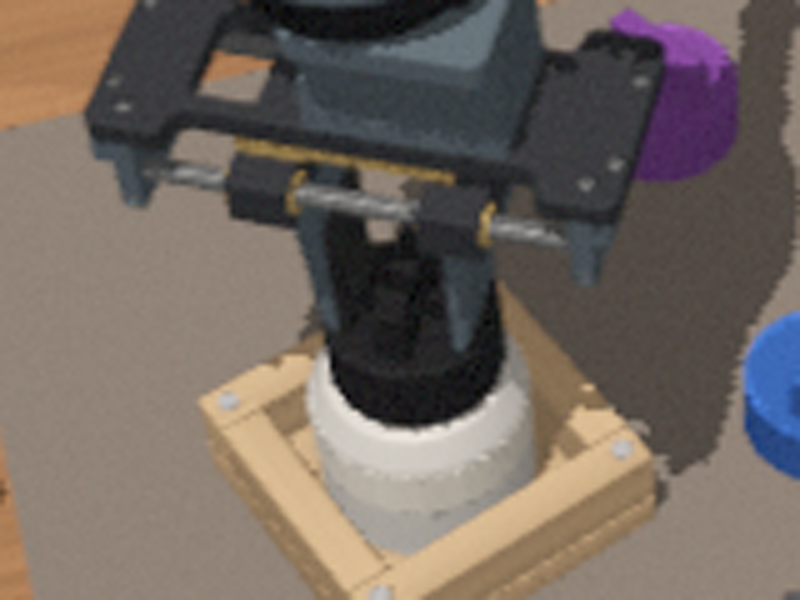

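```bash
python3 - <<'E'
from screw import *
c=[.547,-.1408]; F,M=avg(5); np.savez("ref.npz",F=F,M=M)
ctrl.command_gripper(0.); st("grip")
ctrl.goto([*c,.1205],down(-116)); f,m=avg(3); print("back",np.round(f-F,1),np.round(m-M,2))
h=ctrl.move_l([*c,.1185],vel=.006,contact_N=3); st(h); z=ctrl.current_tool_pos()[2]
f,m=avg(3); print("down",np.round(f-F,1),np.round(m-M,2))
E
```

```text
grip t52.23 p [ 547.1 -140.9  120.5] F [0.3 0.1 0.1] M [-0.06 -0.01  0.01] w0.129 g30.0 q6 100
back [ 0.1 -1.   4.1] [-0.02 -0.03  0.04]
True t52.74 p [ 547.2 -140.9  120.5] F [-0.8  0.   7.9] M [0.11 0.28 0.05] w0.130 g30.0 q6 96
down [-1.3 -0.5  7.9] [0.06 0.24 0.06]
```

The scene view shows the cap level and low on the pot. Backing off 4° raised Fz by 4 N, so the cap is already resting on the thread floor. I relieve that and approach the end in 1° steps with full lateral relaxation.

```bash
python3 - <<'E'
from screw import *
r=np.load("ref.npz");F0,M0=r["F"],r["M"]
c=np.array([.547,-.1408]); z=.1207; 
for a in (-118,-119,-120,-121,-122,-123,-124,-125,-126,-128):
    if a<-118: z-=1.1e-4
    for k in range(5):
        ctrl.goto([*c,z],down(a)); f,m=avg(2); d=f-F0;t=(m-M0)[2]
        if np.linalg.norm(d)<1.3 : break
        c=c+np.clip(8e-5*d[:2],-3e-4,3e-4); z+=np.clip(6e-5*(d[2]-.3),-3e-4,3e-4)
    print(a,"z%.2f"%(z*1e3),np.round(c*1e3,2),np.round(d,1),"Mz%.2f"%t,"t%.1f"%ctrl.current_t())
    if t>.22: break
st()
E
```

```text
-118 z120.78 [ 547.01 -140.81] [ 0.1 -0.5  0.8] Mz-0.00 t53.4
-119 z120.67 [ 547.01 -140.81] [0.1 0.5 0.6] Mz0.03 t53.6
-120 z120.56 [ 547.01 -140.81] [ 0.1 -0.9  0. ] Mz0.02 t53.9
-121 z120.45 [ 547.01 -140.81] [ 0.3 -0.8  0.8] Mz0.17 t54.2
-122 z120.54 [ 547.35 -141.08] [ 0.1 -0.7  1. ] Mz0.33 t55.3
 t55.34 p [ 547.2 -141.   120.5] F [ 1.9 -0.2  1.4] M [-0.06 -0.07  0.31] w0.128 g30.0 q6 101
```

Pure torque with no side force, at the same angle every time, with the cap on the thread floor: this is the solid end. Relax, release, retreat and check.

```bash
python3 - <<'E'
from screw import *
c=[.5472,-.141]; ctrl.goto([*c,.1205],down(-121)); ctrl.command_gripper(.4); ctrl.sleep(.2)
ctrl.move_l([*c,.17],vel=.1); ctrl.goto([.45,-.02,.28],down(-60)); ctrl.sleep(.3); st()
T=pose("scene");u,v=proj(T,(*c,.115)).astype(int); s=ctrl.read_camera("scene")
I=cv2.resize(s[v-50:v+50,u-65:u+65],(780,600),interpolation=2)
for z,col in((.089,(0,0,255)),(.118,(0,255,0)),(.120,(255,255,0))):
    q=np.array([(proj(T,(c[0]+.0325*np.cos(t),c[1]+.0325*np.sin(t),z))-(u-65,v-50))*6 for t in np.linspace(0,6.283,80)])
    cv2.polylines(I,[q.astype(int)],True,col,1)
cv2.imwrite("pics/s7.png",cv2.convertScaleAbs(I,alpha=1.2,beta=25))
E
```

```text
t58.18 p [450.2 -20.4 279.5] F [ 0.1 -0.4 -0.2] M [ 0.01 -0.02  0.06] w0.405 g0.0 q6 50
```

View pics/s7.png

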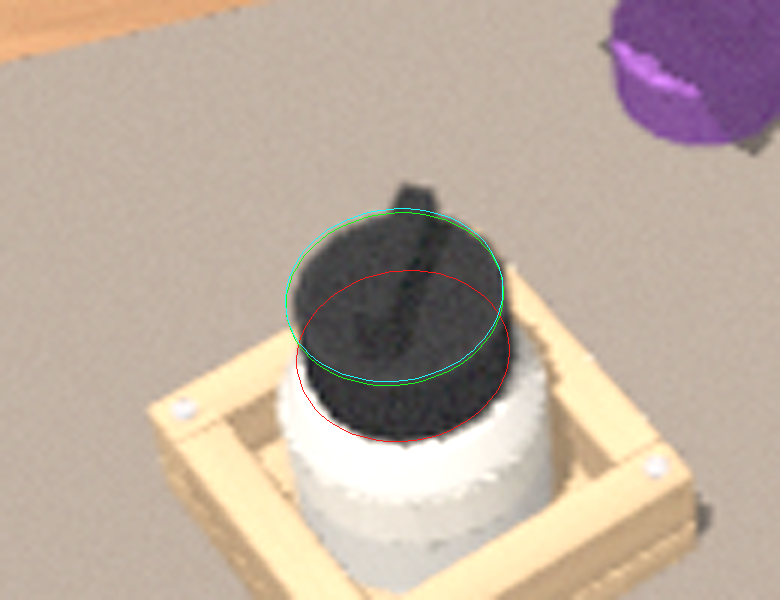

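The cap sits level on the pot. Its lower edge (400,441) matches the 89 mm home outline, and the arm is clear.

```bash
python3 -c "
from bench import ctrl
print(ctrl.sign_off())"
```

```text
the job is handed in; nothing more can be done
None
```

The larger black cap is screwed clockwise to its solid end on the glue pot, released, and handed in at about 58 s. It dropped straight into the slots, so the backward turn only met the stop. The torque against the end stops reached about 0.6 N·m while I was feeling for them, and a fingertip touch read about 0.8 mm above nominal home height, though the final picture matches home.

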